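Clamp the tube rack on the lab shaker

ROBOT

A 6-joint arm with a two-finger parallel gripper is mounted at the origin on the work surface. World frame = base frame: x ahead of the robot, y to its left, z up, the work surface at z = 0. Lengths are in m, angles in rad, forces in N, time in s.
With the tool pointing down it reaches from about 0.425 to 0.95 m from the base axis. Payload 14.7 kg.
Tool frame: the origin (TCP) lies between the finger pads; the fingertips stand bot.tips_ahead ahead of it and the grasp point (between the pads) is the TCP (bot.tips_ahead is the distance from the TCP to the fingertips, in m); z points along the fingers, y is the direction in which the jaws open and shut (so a half turn about z gives the same grasp; the last joint's range is limited). The gripper opens to 85 mm and grips with 20 to 120 N. Pads are 22 mm wide; open, the fingers measure 114 mm over their backs; the gripper's body (76 mm by 85 mm) begins 54 mm behind the grasp point. The pads swing forward as they close: fully open they stand 13 mm farther back than shut.
Start: joints at [-0.047, 0.48, 1.596, -0, 1.065, -0.047], TCP at [0.65, 0, 0.25] pointing down, gripper open.
Joint ranges: [-2.75, 2.75], [-0.82, 2.05], [0.23, 2.67], [-1.56, 4.7], [0.09, 2.69], [-2.92, 2.92]. Speed limits (rad/s): [1.89, 1.89, 2.39, 3.01, 3.01, 3.01].

INTERFACE

Orientations are given as a rotation vector (axis times angle).
In Python, from bench import state, capture, bot, nets gives the robot as it stands.
- The arm moves only by the tool play_rows, never from a script. Its argument "deltas" is a list of rows, each an object with "delta_pos": the shift along the world's x, y, z in m, a list of three; "angular": the turn, a rotation vector about the world's x, y, z in degrees, a list of three; "grip": the opening, from 0 (shut) to 1 (fully open). In form: [{"delta_pos": [tx, ty, tz], "angular": [ax, ay, az], "grip": grip}, ...]. A call has 1 to 12 rows; each row is the pose to reach, as a shift and turn from the pose commanded when the call began; what a row does not reach only later rows make up. A row lasts 1/12 s, in which the tool goes at most 41.7 mm and 7.16 degrees, less where a joint would pass 70% of its speed; a pose out of reach is approached as far as the arm can. A call with a gripper value outside its range is refused whole. The fingers move at their own pace and stop on an object; the grip force is fixed at half the most. Time passes only in rows, so rows that repeat a pose let the fingers close. It gives the time, the measured TCP pose, the force and the opening at its end, in the units of the state.
- state(): the state, without advancing time (a new reading comes with each control period).
- capture(name): name is "scene" or "side" or "wrist"; returns a dict with "color" (480x640x3 uint8, red, green, blue), "K" (3x3 intrinsics, pixels), "world_from_camera" (4x4, takes a point from camera to world coordinates); the wrist camera has in their place "tool_from_camera" (4x4, takes a point from camera to tool coordinates, whose origin is the TCP and whose axes are the flange's). Camera axes: x right, y down, z forward; pixel columns grow to the right and rows downward; lengths in m; the calibration is good to about 2 mm. A picture is of the moment at which its call begins: read the wrist's pose just before it. There is no depth.
- bot.job_done(): hands the job in, once; it reports no verdict.
Trained networks look in a picture, given as the dict that the camera call returned (one of the last four; its "shot" number tells which), for a name from the list of things; names that differ only in an ending like _2 or _b are one class to them, and where a whole thing is asked for, a point or a joint stands for the part that bears it (a point fixed in the world has none). Each returns a list of dicts, best first, with "p" (0 to 1); they miss things now and then, are a little off and sometimes report something else, mostly with a low value. They report only what shows in the picture. A call takes as long as a camera call. They do not tell look-alikes from the thing itself.
- nets.boxes_of(picture, thing): "uv" ([column, row] in pixels, amid what is visible of it).
The state is a dict: "t": time; "qpos": joint angles; "joint_velocities": joint speeds; "joint_torque": joint torques, N m; "position": TCP position; "tool_rot": TCP orientation; "wrist_force": force on the tool from outside, world axes, zero at the start; "moment": the same for the moment, N m; "grip_width": opening from 0.0 (shut) to 1.0 (fully open).
Only numpy, scipy, OpenCV 4.12 (cv2) and the standard library are available. Lean on these libraries where they do the work, as an engineer would, in place of code of your own. Each camera call takes 0.05 s, during which the arm holds its last target.

TASK

Set the small white rack of capped tubes from the bench into the guide rails of the shaker's platform, slide it home and hold it lightly pressed against the end stop for a moment, then push the toggle clamp's handle down past its dead point so that the clamp stays shut by itself and its pad holds the rack. Do not force the rack against the stop or the handle against its end, and leave the spare rack, the jar and the beaker alone.

Things in the scene. Friction and masses are not known exactly. Their poses are not given: they have to be found in the camera images.
- rack_mid (a point): centre (half-way up) of the loose white tube rack, a block 130 mm long (x), 56 mm wide (y), 56 mm high (z), 0.2 to 0.45 kg. Seven capped tubes fixed in the middle of its top stand 14 mm above it; the last 20 mm at both ends of the top are bare. The ends are alike: it may go in either way round. It starts on the bench, clear of the shaker.
- nest (a point): fixed point on the shaker's platform surface (70 mm above the bench) under the rack's middle when the rack is fully home. x points along the guide rails to the end stop, y across, z up. The stop's face is at x = 65 mm. The rails, 10 mm high, 8 mm thick, run from x = -85 to 65 mm, inner faces 62 mm apart (3 mm clear each side of the rack); the entry end is open.
- shaker: the fixed bench shaker: white housing with an aluminium platform 330 x 180 mm, 70 mm high, carrying rails, stop and clamp; origin under its centre on the bench, axes as nest (the nest lies at x = -35 mm). The rack can be lowered between the rails some 40 mm short of the stop and slid on.
- end_stop: the fixed upright steel plate across the rails, 64 mm wide, 30 mm high, 8 mm thick, that the rack's end face must be pressed against and rest at; origin at the middle of its foot, 4 mm behind its front face. It is rigid: press the rack on it with some 5 to 10 N for half a second (under 2 N is not felt, over 25 N is too much).
- clamp_handle (a joint): angle of the toggle clamp's handle, rad: 0 open (76 degrees above level, pad arm swung up), starts at 0 to 0.08, grows as it is pushed away from the rack and down. The pad meets the rack at about 0.75; the grip then resists with up to about 10 N and springs back if let go. Dead point 1.15; just beyond, it snaps on to its end at 1.22 and stays. Over 30 N on it is too much.
- handle_grip (a point): middle of the handle's black round grip, on its axis (grip 20 mm thick, 60 mm long, from 75 to 135 mm from the hinge), 105 mm from the hinge; it moves with the handle, x pointing outwards along it.
- handle_hinge (a point): fixed point on the handle's hinge, axes as nest; the hinge axis is y, 128 mm ahead of the nest in x and 24 mm above the platform. The handle swings from steeply up to nearly level, pointing to +x. The open pad arm stands between it and the rack, up to 95 mm above the hinge; shut, its pad presses the rack's bare end 18 mm from the stop.
- clamp_pad: the sprung black rubber pad, 18 mm across, under the end of the clamp's arm; origin at the middle of its pressing face. It is pressed on the rack's top with some 45 N when shut.
- rack: the same loose rack; origin at the centre of its underside, axes as rack_mid.
- spare_rack: bystander: a like white rack with one tube, 130 x 56 x 56 mm, standing beyond the shaker; origin at the centre of its underside. Leave it.
- reagent_jar: bystander: jar 60 mm across, 85 mm high, beyond the shaker; origin at the centre of its underside. Leave it.
- beaker: bystander: clear beaker 66 mm across, 80 mm high, beyond the shaker; origin at the centre of its underside. Leave it.
There are look-alikes about, which are no part of the job. Leave any blue look-alike of the rack alone.

How it is judged:
By the outcome, as a careful person would: the job done as asked, in the order asked, and still so for the second after the job is handed in, with the robot touching nothing.
It also fails if it takes over 69 s, if anything falls off the work surface, if the arm or the gripper's body presses on something with over 40 N, if the wrist force passes 120 N, or if a joint passes its speed limit or range.

## Working session

There is one attempt and no reset: what is moved stays moved. The work goes in short steps, Python scripts to look and compute and a tool call to move; the robot and the scene stay as the last step left them, time stands still between calls to the robot, and variables do not carry over. Pictures are saved under pics/ and viewed, and the job is handed in when it is done.

Besides the shell and the picture viewer there is one more tool, called after ">>>" by a JSON object that holds its "fn" and its "kwargs". play_rows: Moves the arm, as the interface text tells. Its arguments: {"type":"object","properties":{"deltas":{"type":"array"}},"required":["deltas"]}

```bash
mkdir -p pics; ls; python3 - <<'E'
from bench import state, capture, bot, nets
import cv2
s=state();print(s);print(bot.tips_ahead)
for n in("scene","side","wrist"):
    c=capture(n);cv2.imwrite(f"pics/{n}0.png",c["color"][:,:,::-1]);print(n,c["K"].tolist(),c.get("world_from_camera",c.get("tool_from_camera")))
    for th in("rack","end_stop","clamp_handle","handle_grip","clamp_pad","shaker","spare_rack"):
        print(th,[(r["uv"],round(r["p"],2)) for r in nets.boxes_of(c,th)][:4])
E
```

```text
pics
{'t': 0.0, 'qpos': array([-4.65716895e-02,  4.80810961e-01,  1.59687450e+00,  1.22635292e-05,
        1.06510767e+00, -4.66345814e-02]), 'joint_velocities': array([ 0.00028189,  0.00040113, -0.0003303 , -0.00139911,  0.0020881 ,
       -0.0022737 ]), 'joint_torque': array([ 2.41355090e-03, -9.50650907e+01, -4.30184269e+01, -5.27583288e-04,
        1.24796593e-02,  1.26860105e-04]), 'position': array([6.49607655e-01, 6.14595790e-05, 2.49685694e-01]), 'tool_rot': array([-2.22074540e+00, -2.22087186e+00,  1.25701850e-03]), 'wrist_force': array([-1.37102653, -0.65302343,  0.53464723]), 'moment': array([ 0.02036933, -0.01611978,  0.00331163]), 'grip_width': 1.0017460171078911}
0.019
scene [[549.9743294498134, 0.0, 316.98305277351056], [0.0, 549.9743294498134, 237.3740906381021], [0.0, 0.0, 1.0]] [[ 0.37201201  0.69787612 -0.61202613  1.3658276 ]
 [ 0.928198   -0.27438996  0.25131378 -0.46934748]
 [ 0.00745206 -0.66157318 -0.74984358  1.14003171]
 [ 0.          0.          0.          1.        ]]
rack [([161.8, 259.2], 0.88), ([221.0, 283.4], 0.81), ([277.8, 286.1], 0.69)]
end_stop [
[... 826 characters left out ...]
_rack [([405.7, 295.2], 0.63)]
wrist [[352.58903944009796, 0.0, 320.36071202474716], [0.0, 352.58903944009796, 237.53579290906535], [0.0, 0.0, 1.0]] [[-2.41436428e-04 -9.59297952e-01 -2.82395789e-01  7.17672489e-02]
 [ 9.99998950e-01  1.71835573e-04 -1.43868182e-03 -3.45220452e-04]
 [ 1.42865016e-03 -2.82395840e-01  9.59296903e-01 -1.23479373e-01]
 [ 0.00000000e+00  0.00000000e+00  0.00000000e+00  1.00000000e+00]]
rack [([247.6, 393.3], 0.88)]
end_stop [([147.2, 151.1], 0.47)]
clamp_handle [([51.7, 16.6], 0.67)]
handle_grip [([47.8, 15.2], 0.91)]
clamp_pad [([38.1, 112.0], 0.68), ([430.1, 16.0], 0.36)]
shaker [([145.9, 151.5], 0.85)]
spare_rack [([408.2, 377.3], 0.7), ([146.8, 152.1], 0.26)]
```

View pics/scene0.png

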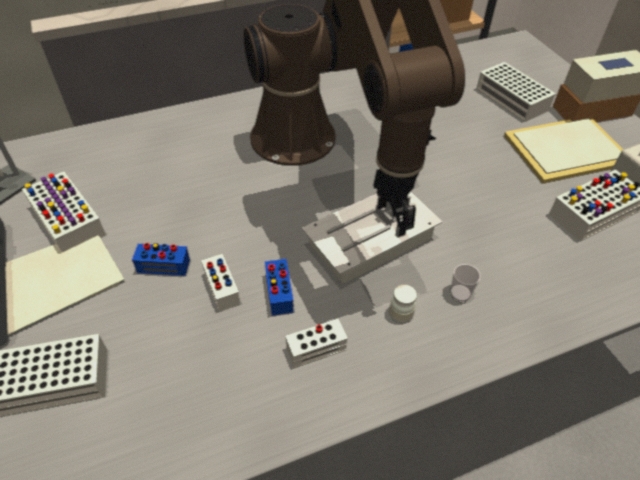

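View pics/side0.png

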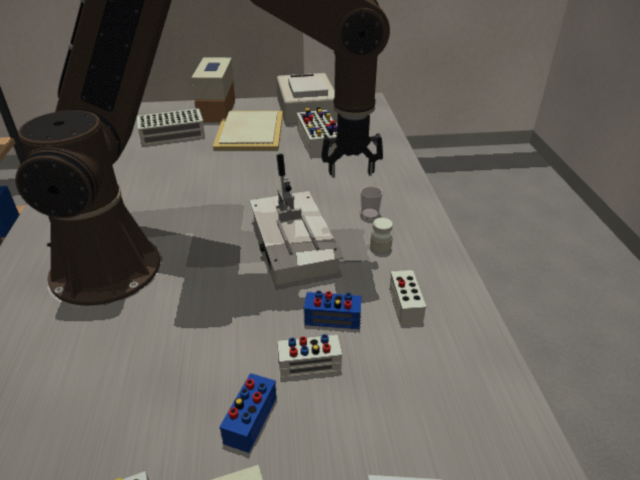

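View pics/wrist0.png

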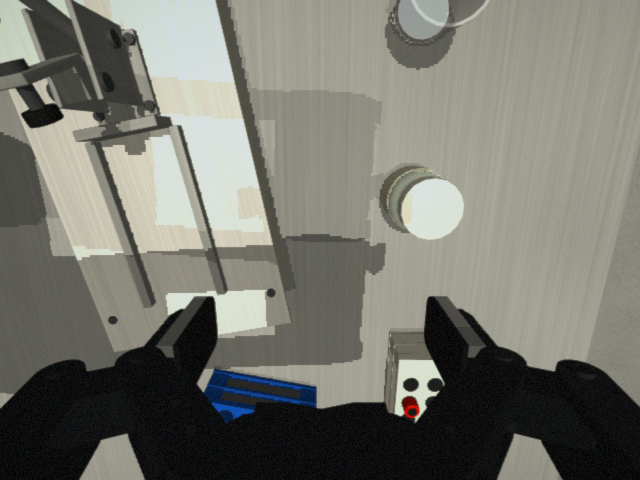

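The wanted rack is the white one with seven tubes, at scene (221,282) and side (310,356). The others are the blue look-alikes at scene (161,259) and (279,286), and the spare with one red tube at scene (316,340). I'll confirm it in an enlarged crop.

```bash
python3 - <<'E'
import cv2,numpy as np
a=cv2.imread("pics/scene0.png");b=cv2.imread("pics/side0.png");w=cv2.imread("pics/wrist0.png")
x=cv2.resize(a[235:325,175:275],(400,360),interpolation=3)
y=cv2.resize(b[320:390,265:355],(400,311),interpolation=3)
y=cv2.copyMakeBorder(y,0,49,0,0,0)
cv2.imwrite("pics/crop1.png",np.hstack([x,y]))
cv2.imwrite("pics/crop2.png",cv2.resize(w[0:360,0:320],None,fx=1.65,fy=1.65,interpolation=3))
z=b[140:290,240:350];cv2.imwrite("pics/crop3.png",cv2.resize(z,None,fx=4,fy=4,interpolation=3))
E
```

```text
(no output)
```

View pics/crop1.png

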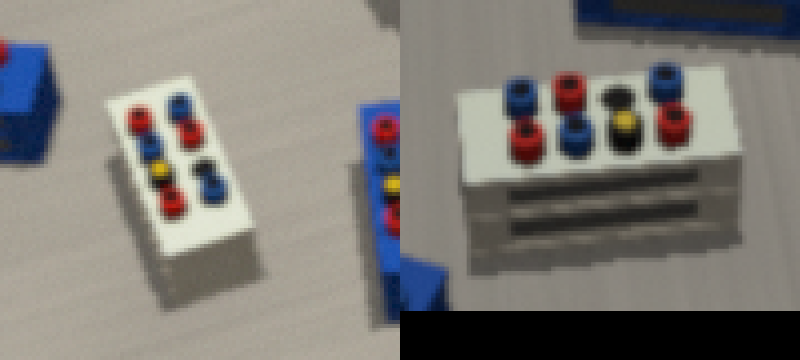

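View pics/crop2.png

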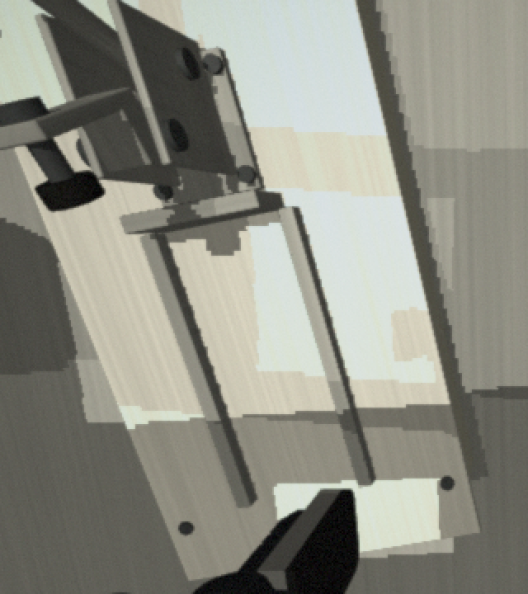

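View pics/crop3.png

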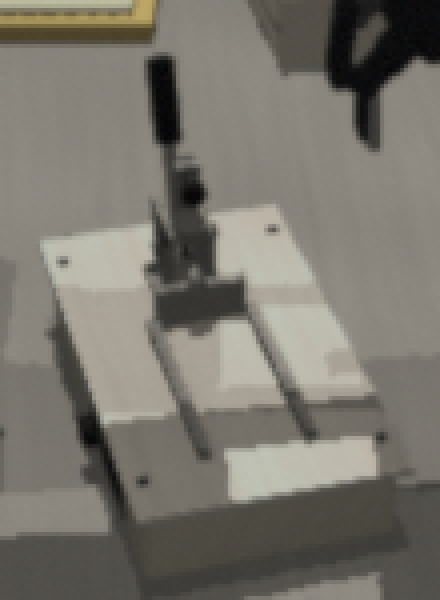

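```bash
cat > h.py <<'E'
import numpy as np,cv2
from scipy.spatial.transform import Rotation as R
from scipy.optimize import least_squares
def T(c,s=None):
    if "world_from_camera" in c: return np.array(c["world_from_camera"])
    M=np.eye(4);M[:3,:3]=R.from_rotvec(s["tool_rot"]).as_matrix();M[:3,3]=s["position"]
    return M@np.array(c["tool_from_camera"])
def proj(P,K,M):
    P=np.atleast_2d(P);q=(P-M[:3,3])@M[:3,:3];p=q@np.array(K).T
    return p[:,:2]/p[:,2:]
def atz(uv,K,M,z):
    d=M[:3,:3]@np.linalg.solve(np.array(K),[uv[0],uv[1],1]);o=M[:3,3]
    return o+d*(z-o[2])/d[2]
def fitpose(obs,x0):
    # obs: list of (local xyz, uv, K, M, weight); pose x,y,yaw; local z = world z
    def w(p,l):
        c,s=np.cos(p[2]),np.sin(p[2]);return np.array([p[0]+c*l[0]-s*l[1],p[1]+s*l[0]+c*l[1],l[2]])
    f=lambda p:np.concatenate([(proj(w(p,o[0]),o[2],o[3])[0]-o[1])*o[4] for o in obs])
    r=least_squares(f,x0,loss="soft_l1");return r.x,f(r.x).reshape(-1,2)
def boxpts(p,x0,x1,y0,y1,z):
    c,s=np.cos(p[2]),np.sin(p[2])
    return np.array([[p[0]+c*a-s*b,p[1]+s*a+c*b,z] for a,b in((x0,y0),(x1,y0),(x1,y1),(x0,y1))])
E
python3 - <<'E'
from h import *
from bench import state,capture
import pickle
s=state();C={n:capture(n) for n in("scene","side","wrist")}
pickle.dump((s,C),open("c0.pkl","wb"))
M={n:T(C[n],s) for n in C};K={n:C[n]["K"] for n in C}
sc=[(175+u/4,235+v/4) for u,v in((106,100),(192,77),(258,230),(162,255))]
sd=[(265+(u-400)/4.444,320+v/4.444) for u,v in((457,93),(727,67),(742,152),(466,185))]
for p in sc:print("scene",atz(p,K["scene"],M["scene"],.056))
for p in sd:print("side",atz(p,K["side"],M["side"],.056))
wr=lambda u,v:np.array((u/1.65,v/1.65))
for n,p,z in(("cornR",(480,530),.07),("cornL",(190,580),.07),("railLend",(246,505),.08),("railRend",(366,484),.08),("stopL",(121,218),.1),("stopR",(283,193),.1)):
    print(n,atz(wr(*p),K["wrist"],M["wrist"],z))
E
```

```text
scene [ 0.44495945 -0.40652509  0.056     ]
scene [ 0.44653823 -0.35091628  0.056     ]
scene [ 0.57723503 -0.34592673  0.056     ]
scene [ 0.57382227 -0.40441669  0.056     ]
side [ 0.44535236 -0.35360873  0.056     ]
side [ 0.57596324 -0.35092171  0.056     ]
side [ 0.57578184 -0.40414614  0.056     ]
side [ 0.44710609 -0.40993154  0.056     ]
cornR [ 0.62070272 -0.10186737  0.07      ]
cornL [ 0.44526119 -0.13571157  0.07      ]
railLend [ 0.49126607 -0.08057319  0.08      ]
railRend [ 0.55936166 -0.06771369  0.08      ]
stopL [0.46529087 0.07298861 0.1       ]
stopR [0.53972053 0.08364941 0.1       ]
```

Confirmed: the white block with seven caps and one empty hole has its top at about (0.511, -0.378), z 0.056, with yaw about 1.5°. Its measured length of 0.130 m matches. Next I'll look straight down on the shaker.

>>> {"fn": "play_rows", "kwargs": {"deltas": [{"delta_pos": [-0.03,-0.02,0.02],"angular": [0,0,0],"grip": 1},{"delta_pos": [-0.06,-0.04,0.05],"angular": [0,0,0],"grip": 1},{"delta_pos": [-0.09,-0.06,0.07],"angular": [0,0,0],"grip": 1},{"delta_pos": [-0.12,-0.08,0.09],"angular": [0,0,0],"grip": 1},{"delta_pos": [-0.14,-0.1,0.1],"angular": [0,0,0],"grip": 1},{"delta_pos": [-0.14,-0.1,0.1],"angular": [0,0,0],"grip": 1},{"delta_pos": [-0.14,-0.1,0.1],"angular": [0,0,0],"grip": 1},{"delta_pos": [-0.14,-0.1,0.1],"angular": [0,0,0],"grip": 1}]}}

```text
t: 2.02
position: [0.5102, -0.1, 0.3504]
tool_rot: [2.222, 2.22, 0.001]
wrist_force: [-0.1, 0.1, 0.1]
grip_width: 1.001
```

```bash
python3 - <<'E'
from h import *
from bench import state,capture
import pickle
s=state();c=capture("wrist");sd=capture("side");pickle.dump((s,c,sd),open("c1.pkl","wb"));print(s["t"],s["position"],s["tool_rot"])
cv2.imwrite("pics/w1.png",c["color"][:,:,::-1]);cv2.imwrite("pics/w1c.png",cv2.resize(c["color"][:,:,::-1][0:400,100:500],None,fx=1.5,fy=1.5,interpolation=3))
E
```

```text
2.0167 [ 0.51024832 -0.09996646  0.35035718] [2.22195741e+00 2.22038911e+00 8.10150797e-04]
```

View pics/w1.png

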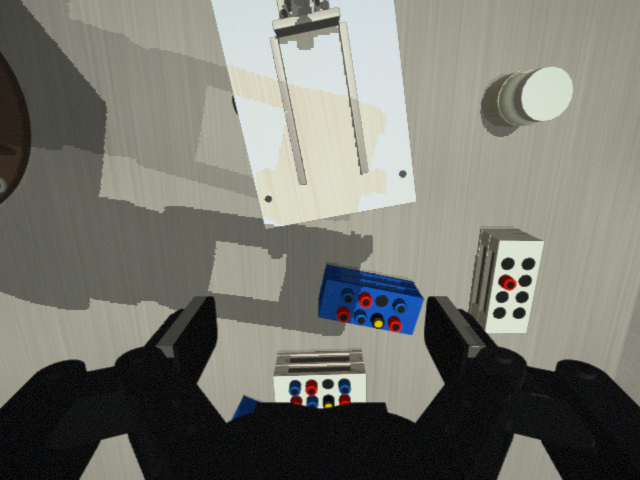

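The rack with coloured caps is at wrist (318,388), the blue one lies between it and the platform, and the rails run from (302,183)/(363,173) up to the stop at (307,22). Enlarging this to fit the nest's pose.

```bash
python3 - <<'E'
import cv2
a=cv2.imread("pics/w1.png")[0:235,200:430];cv2.imwrite("pics/w1c.png",cv2.resize(a,None,fx=2.5,fy=2.5,interpolation=2))
E
```

```text
(no output)
```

View pics/w1c.png

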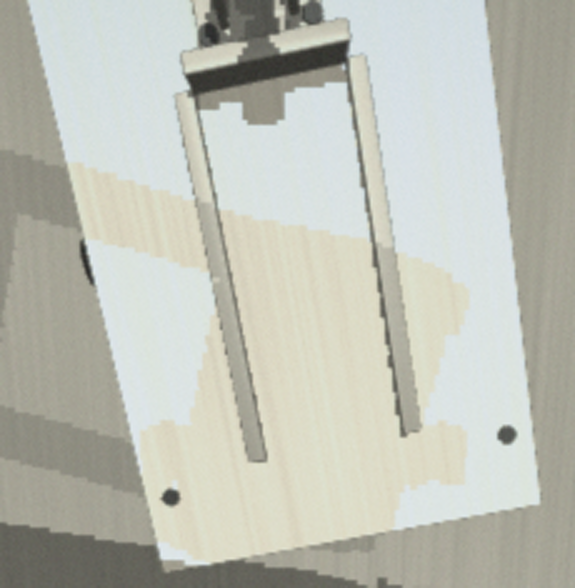

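```bash
python3 - <<'E'
from h import *
import pickle
s,c,sd=pickle.load(open("c1.pkl","rb"));M=T(c,s);K=c["K"]
P=[((-130,90,70),(163,572)),((-130,-90,70),(540,503)),((-85,39,80),(248,462)),((-85,31,80),(266,460)),((-85,-31,80),(403,435)),((-85,-39,80),(420,432)),((65,32,100),(188,74)),((65,-32,100),(349,41)),((73,32,100),(182,53)),((73,-32,100),(347,20))]
obs=[(np.array(l)/1e3,np.array(u)/2.5+[200,0],K,M,1) for l,u in P]
p,r=fitpose(obs,[.509,.009,1.9]);print(p,np.degrees(p[2]));print(r.round(1))
c2,s2=np.cos(p[2]),np.sin(p[2])
for n,a in(("stage",-45),("hinge",128),("x-65",-65)):print(n,p[0]+c2*a/1e3,p[1]+s2*a/1e3)
def draw(img,K,M,q):
    for b in((-130,200,-90,90,70),(-85,65,31,39,80),(-85,65,-39,-31,80),(65,73,-32,32,100),(-65,65,-28,28,70)):
        u=proj(boxpts(q,*[v/1e3 for v in b]),K,M);cv2.polylines(img,[np.int32(u*16*3)],True,(0,0,255),1,cv2.LINE_AA,4)
for n,cc,MM,cr in(("a",c,M,(0,235,200,430)),("b",sd,T(sd),(140,290,240,350))):
    im=cv2.resize(cc["color"][:,:,::-1],None,fx=3,fy=3,interpolation=2).copy();draw(im,cc["K"],MM,p)
    im=im[cr[0]*3:cr[1]*3,cr[2]*3:cr[3]*3];im=cv2.resize(im,None,fx=min(1,560/im.shape[0]),fy=min(1,560/im.shape[0]))
    cv2.imwrite(f"pics/ov_{n}.png",im)
    im2=cv2.copyMakeBorder(im,0,600-im.shape[0],0,0,0);A=im2 if n=="a" else np.hstack([A,im2])
cv2.imwrite("pics/ov1.png",A[:,:1000]);print(A.shape)
np.save("nest.npy",p)
# rack fit in both fixed cams
s0,C0=pickle.load(open("c0.pkl","rb"))
sc=[(175+u/4,235+v/4) for u,v in((106,100),(192,77),(258,230),(162,255))]
sdp=[(265+(u-400)/4.444,320+v/4.444) for u,v in((466,185),(457,93),(727,67),(742,152))]
L=np.array([(-65,-28,56),(-65,28,56),(65,28,56),(65,-28,56)])/1e3
obs=[(l,np.array(u),C0[n]["K"],T(C0[n]),1) for n,U in(("scene",sc),("side",sdp)) for l,u in zip(L,U)]
# wrist: top far corners at (274,375),(366,374)? 
q,r=fitpose(obs,[.511,-.378,.02]);print("rack",q,np.degrees(q[2]),r.round(1).tolist())
print("wrist proj of rack top",proj(boxpts(q,-.065,.065,-.028,.028,.056),K,M))
E
```

```text
[0.50894765 0.00724566 1.75109351] 100.33026771709781
[[-0.3  0.5]
 [ 0.4  1.1]
 [-0.1  0.5]
 [-0.2  0. ]
 [ 0.  -0.1]
 [ 0.4 -0.2]
 [-1.4  0.6]
 [ 1.2 -0.1]
 [-0.8 -0.5]
 [ 0.6 -1.4]]
stage 0.5170171361984129 -0.03702491290586168
hinge 0.48599443912675516 0.1331708340045713
x-65 0.5206035751662347 -0.056700721797241206
(600, 878, 3)
rack [ 0.51097522 -0.37819866  0.02226462] 1.2756687883056665 [[-0.3, 0.6], [-0.4, -0.2], [-1.4, -0.2], [0.2, 0.9], [-0.3, -0.9], [-0.0, -0.7], [-0.4, -0.7], [0.4, 0.2]]
wrist proj of rack top [[276.93545223 408.32350569]
 [367.22363357 406.65141679]
 [367.79834937 373.54510437]
 [274.61017745 375.33483701]]
```

View pics/ov1.png

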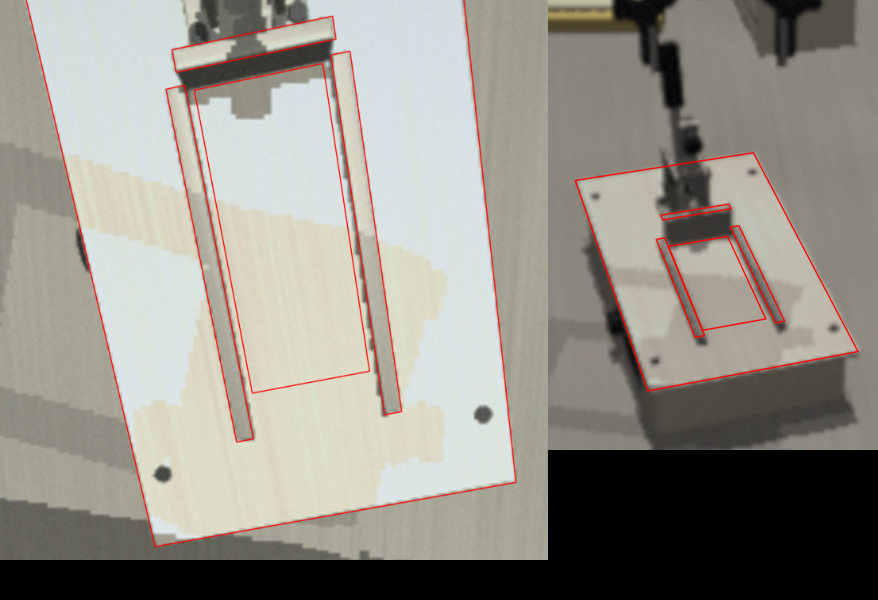

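```bash
python3 - <<'E'
from h import *
import pickle
s,C=pickle.load(open("c0.pkl","rb"));s1,c,sd=pickle.load(open("c1.pkl","rb"));M=T(c,s1)
for u in((326,266),(423,283),(414,334),(320,317)):print("blueA wrist top",atz(u,c["K"],M,.056))
for u in((247,376),(276,380),(250,448),(222,432)):print("blueB side top",atz(u,C["side"]["K"],T(C["side"]),.056))
im=C["side"]["color"][:,:,::-1]
E
```

```text
blueA wrist top [ 0.51652687 -0.18872091  0.056     ]
blueA wrist top [ 0.64112918 -0.21210294  0.056     ]
blueA wrist top [ 0.63507145 -0.28632132  0.056     ]
blueA wrist top [ 0.50884566 -0.26076507  0.056     ]
blueB side top [ 0.38063923 -0.43918153  0.056     ]
blueB side top [ 0.43748561 -0.45506378  0.056     ]
blueB side top [ 0.38658516 -0.5959542   0.056     ]
blueB side top [ 0.33660329 -0.5592172   0.056     ]
```

>>> {"fn": "play_rows", "kwargs": {"deltas": [{"delta_pos": [0.002,-0.024,-0.017],"angular": [0,0,7],"grip": 1},{"delta_pos": [0.004,-0.048,-0.034],"angular": [0,0,14],"grip": 1},{"delta_pos": [0.006,-0.072,-0.05],"angular": [0,0,21],"grip": 1},{"delta_pos": [0.008,-0.096,-0.067],"angular": [0,0,28],"grip": 1},{"delta_pos": [0.01,-0.12,-0.084],"angular": [0,0,35],"grip": 1},{"delta_pos": [0.012,-0.144,-0.1],"angular": [0,0,42],"grip": 1},{"delta_pos": [0.014,-0.168,-0.117],"angular": [0,0,49],"grip": 1},{"delta_pos": [0.016,-0.192,-0.134],"angular": [0,0,56],"grip": 1},{"delta_pos": [0.018,-0.216,-0.15],"angular": [0,0,63],"grip": 1},{"delta_pos": [0.02,-0.24,-0.167],"angular": [0,0,70],"grip": 1},{"delta_pos": [0.022,-0.264,-0.184],"angular": [0,0,77],"grip": 1},{"delta_pos": [0.023,-0.2775,-0.2],"angular": [0,0,84],"grip": 1}]}}

```text
t: 3.12
position: [0.5337, -0.379, 0.148]
tool_rot: [-0.154, -3.137, -0.0]
wrist_force: [0.2, -0.2, -0.6]
grip_width: 0.999
```

>>> {"fn": "play_rows", "kwargs": {"deltas": [{"delta_pos": [0,0,0],"angular": [0,0,7],"grip": 1},{"delta_pos": [0,0,0],"angular": [0,0,7.3],"grip": 1},{"delta_pos": [0,0,0],"angular": [0,0,7.3],"grip": 1},{"delta_pos": [0,0,0],"angular": [0,0,7.3],"grip": 1}]}}

```text
t: 3.45
position: [0.5335, -0.3768, 0.1502]
tool_rot: [0.03, -3.141, -0.0]
wrist_force: [0.1, -1.3, -0.1]
grip_width: 1.006
```

```bash
python3 - <<'E'
from h import *
from bench import state,capture
s=state();c=capture("wrist");print(s["t"],s["position"],R.from_rotvec(s["tool_rot"]).as_matrix().round(3).tolist(),s["qpos"])
im=c["color"][:,:,::-1].copy();u=proj(boxpts([.51098,-.3782,.02226],-.065,.065,-.028,.028,.056),c["K"],T(c,s))
cv2.polylines(im,[np.int32(u)],True,(0,0,255),1);cv2.imwrite("pics/w2.png",im)
E
```

```text
3.45 [ 0.53352642 -0.37678035  0.15017806] [[-1.0, -0.019, -0.0], [-0.019, 1.0, 0.0], [0.0, 0.0, -1.0]] [-6.61316749e-01  5.90340524e-01  1.67760680e+00  7.25910591e-05
  8.73866008e-01 -2.25153338e+00]
```

View pics/w2.png

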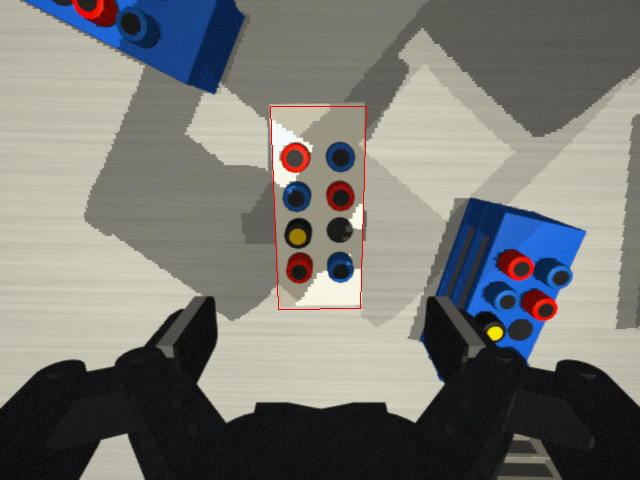

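```bash
python3 - <<'E'
from h import *
from bench import state,capture
s=state();c=capture("wrist");M=T(c,s)
print(proj([[.522,-.318,.056],[.545,-.318,.056],[.522,-.318,0.02],[.545,-.318,.02]],c["K"],M))
E
```

```text
[[412.36793867 234.31364426]
 [409.1335485  267.82065395]
 [400.24447696 221.10500268]
 [397.72027223 250.60111513]]
```

The finger's descent zone projects to column 412 or less, clear of the blue block (column 450 or more). Descending.

>>> {"fn": "play_rows", "kwargs": {"deltas": [{"delta_pos": [0,-0.001,-0.025],"angular": [0,0,0],"grip": 1},{"delta_pos": [0,-0.001,-0.05],"angular": [0,0,0],"grip": 1},{"delta_pos": [0,-0.001,-0.075],"angular": [0,0,0],"grip": 1},{"delta_pos": [0,-0.001,-0.1],"angular": [0,0,0],"grip": 1},{"delta_pos": [0,-0.001,-0.112],"angular": [0,0,0],"grip": 1},{"delta_pos": [0,-0.001,-0.112],"angular": [0,0,0],"grip": 1},{"delta_pos": [0,-0.001,-0.112],"angular": [0,0,0],"grip": 0.3},{"delta_pos": [0,-0.001,-0.112],"angular": [0,0,0],"grip": 0.3},{"delta_pos": [0,-0.001,-0.112],"angular": [0,0,0],"grip": 0.3},{"delta_pos": [0,-0.001,-0.112],"angular": [0,0,0],"grip": 0.3},{"delta_pos": [0,-0.001,-0.112],"angular": [0,0,0],"grip": 0.3},{"delta_pos": [0,-0.001,-0.112],"angular": [0,0,0],"grip": 0.3}]}}

```text
t: 4.55
position: [0.534, -0.3791, 0.0403]
tool_rot: [-0.035, 3.139, -0.003]
wrist_force: [-0.8, 0.6, 6.8]
grip_width: 0.65
```

>>> {"fn": "play_rows", "kwargs": {"deltas": [{"delta_pos": [0,0,0],"angular": [0,0,0],"grip": 0.3},{"delta_pos": [0,0,0.01],"angular": [0,0,0],"grip": 0.3},{"delta_pos": [0,0,0.03],"angular": [0,0,0],"grip": 0.3},{"delta_pos": [0,0,0.06],"angular": [0,0,0],"grip": 0.3},{"delta_pos": [0,0,0.09],"angular": [0,0,0],"grip": 0.3},{"delta_pos": [0,0,0.12],"angular": [0,0,0],"grip": 0.3},{"delta_pos": [0,0,0.14],"angular": [0,0,0],"grip": 0.3},{"delta_pos": [0,0,0.14],"angular": [0,0,0],"grip": 0.3}]}}

```text
t: 5.22
position: [0.5349, -0.38, 0.1844]
tool_rot: [-0.035, 3.135, -0.008]
wrist_force: [0.9, -0.9, -3.5]
grip_width: 0.648
```

```bash
python3 - <<'E'
from h import *
from bench import state,capture
s=state();c=capture("wrist");sd=capture("side");Q=R.from_rotvec(s["tool_rot"]).as_matrix();print(s["t"],s["position"],s["wrist_force"],s["moment"],"tool x ang",np.degrees(np.arctan2(Q[1,0],Q[0,0])),Q[:,2])
cv2.imwrite("pics/w3.png",c["color"][:,:,::-1]);cv2.imwrite("pics/s3.png",sd["color"][:,:,::-1])
cv2.imwrite("pics/v3.png",np.hstack([cv2.resize(x["color"][:,:,::-1],(400,300)) for x in (c,sd)]))
E
```

```text
5.2167 [ 0.53491843 -0.38000804  0.1844427 ] [ 0.94052112 -0.93475753 -3.45277221] [-0.10550834 -0.11736994  0.00272591] tool x ang -178.7086499110109 [ 0.00622514 -0.00488663 -0.99996868]
```

View pics/v3.png

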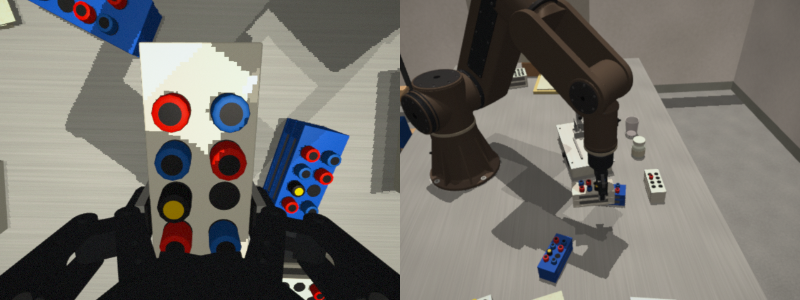

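>>> {"fn": "play_rows", "kwargs": {"deltas": [{"delta_pos": [-0.001,0.015,0],"angular": [0,0,-4],"grip": 0.3},{"delta_pos": [-0.002,0.04,0],"angular": [0,0,-11],"grip": 0.3},{"delta_pos": [-0.003,0.067,0],"angular": [0,0,-18],"grip": 0.3},{"delta_pos": [-0.004,0.094,0],"angular": [0,0,-25],"grip": 0.3},{"delta_pos": [-0.005,0.121,0],"angular": [0,0,-32],"grip": 0.3},{"delta_pos": [-0.006,0.148,0],"angular": [0,0,-39],"grip": 0.3},{"delta_pos": [-0.007,0.175,0],"angular": [0,0,-46],"grip": 0.3},{"delta_pos": [-0.008,0.202,0],"angular": [0,0,-53],"grip": 0.3},{"delta_pos": [-0.009,0.229,0],"angular": [0,0,-60],"grip": 0.3},{"delta_pos": [-0.01,0.256,0],"angular": [0,0,-67],"grip": 0.3},{"delta_pos": [-0.012,0.283,0],"angular": [0,0,-73],"grip": 0.3},{"delta_pos": [-0.013,0.3,0],"angular": [0,0,-78],"grip": 0.3}]}}

```text
t: 6.32
position: [0.5184, -0.0761, 0.177]
tool_rot: [-1.954, -2.457, 0.002]
wrist_force: [-1.0, -0.5, -3.1]
grip_width: 0.645
```

>>> {"fn": "play_rows", "kwargs": {"deltas": [{"delta_pos": [0,0.01,0],"angular": [0,0,-2],"grip": 0.3},{"delta_pos": [0,0.0165,0],"angular": [0,0,-3],"grip": 0.3},{"delta_pos": [0,0.0165,0],"angular": [0,0,-3],"grip": 0.3},{"delta_pos": [0,0.0165,0],"angular": [0,0,-3],"grip": 0.3},{"delta_pos": [0,0.0165,0],"angular": [0,0,-3],"grip": 0.3},{"delta_pos": [0,0.0165,0],"angular": [0,0,-3],"grip": 0.3}]}}

```text
t: 6.82
position: [0.5198, -0.0625, 0.178]
tool_rot: [-2.013, -2.411, 0.001]
wrist_force: [0.2, 0.8, -2.5]
grip_width: 0.644
```

```bash
python3 - <<'E'
from h import *
from bench import state,capture
s=state();c=capture("wrist");sd=capture("side");Q=R.from_rotvec(s["tool_rot"]).as_matrix();print(s["t"],s["position"],s["wrist_force"],s["moment"],"tool x ang",np.degrees(np.arctan2(Q[1,0],Q[0,0])),Q[:,2])
p=np.load("nest.npy");d=s["position"]-[p[0],p[1],.07];a=p[2];print("TCP in nest",np.cos(a)*d[0]+np.sin(a)*d[1],-np.sin(a)*d[0]+np.cos(a)*d[1],d[2])
im=c["color"][:,:,::-1].copy();cv2.imwrite("pics/w4raw.png",im);K=c["K"];M=T(c,s)
for b in((-130,200,-90,90,70),(-85,65,31,39,80),(-85,65,-39,-31,80),(65,73,-32,32,100)):
    u=proj(boxpts(p,*[v/1e3 for v in b]),K,M);cv2.polylines(im,[np.int32(u)],True,(0,0,255),1)
cv2.imwrite("pics/w4.png",im)
cv2.imwrite("pics/s4.png",cv2.resize(sd["color"][130:300,220:400,::-1],None,fx=3,fy=3,interpolation=2))
E
```

```text
6.8167 [ 0.51977987 -0.06252143  0.1779512 ] [ 0.20482594  0.83485791 -2.49798726] [-0.06159282  0.07661939 -0.00588485] tool x ang 100.29471683435793 [-6.12291988e-04  1.17953534e-05 -9.99999812e-01]
TCP in nest -0.07057864913256318 0.0018541323333419145 0.10795119592546112
```

View pics/w4.png

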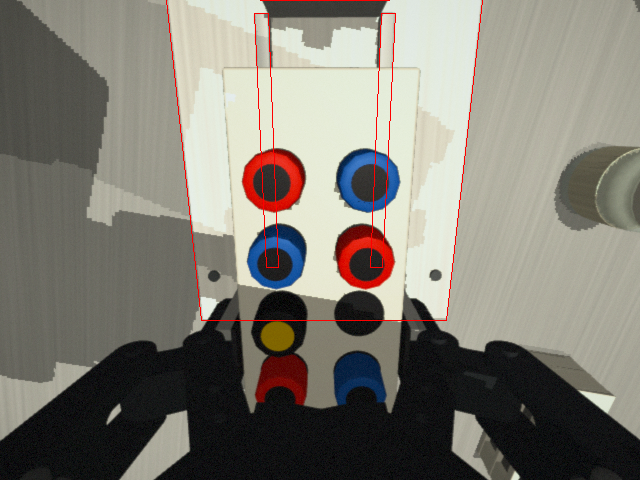

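View pics/s4.png

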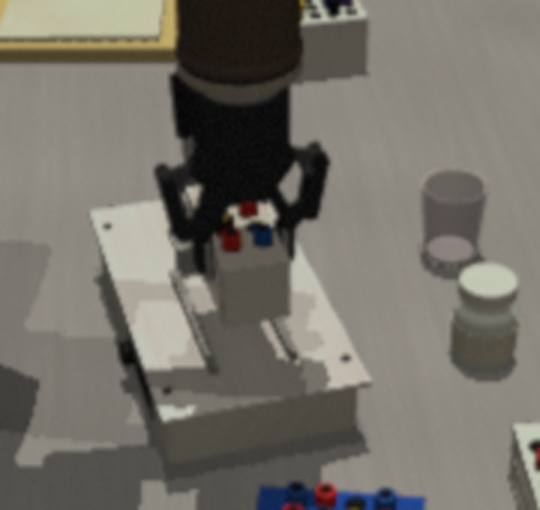

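Overlay matches the real rails and the rack is centred in the grip (front corners at columns 222 and 419). It sits about 1.9 mm toward nest +y, so I'll correct that while lowering.

>>> {"fn": "play_rows", "kwargs": {"deltas": [{"delta_pos": [0.0018,0.0003,-0.012],"angular": [0,0,0],"grip": 0.3},{"delta_pos": [0.0018,0.0003,-0.025],"angular": [0,0,0],"grip": 0.3},{"delta_pos": [0.0018,0.0003,-0.038],"angular": [0,0,0],"grip": 0.3},{"delta_pos": [0.0018,0.0003,-0.046],"angular": [0,0,0],"grip": 0.3},{"delta_pos": [0.0018,0.0003,-0.05],"angular": [0,0,0],"grip": 0.3},{"delta_pos": [0.0018,0.0003,-0.05],"angular": [0,0,0],"grip": 0.3},{"delta_pos": [0.0018,0.0003,-0.05],"angular": [0,0,0],"grip": 0.3},{"delta_pos": [0.0018,0.0003,-0.05],"angular": [0,0,0],"grip": 0.3}]}}

```text
t: 7.58
position: [0.5222, -0.0618, 0.1289]
tool_rot: [2.013, 2.411, 0.001]
wrist_force: [0.2, -0.2, -2.4]
grip_width: 0.646
```

```bash
cat > look.py <<'E'
import sys
from h import *
from bench import state,capture
n=sys.argv[1]
s=state();c=capture("wrist");Q=R.from_rotvec(s["tool_rot"]).as_matrix();print(s["t"],s["position"],s["wrist_force"],"ang",np.degrees(np.arctan2(Q[1,0],Q[0,0])))
p=np.load("nest.npy");d=s["position"]-[p[0],p[1],.07];a=p[2];print("TCP nest",np.cos(a)*d[0]+np.sin(a)*d[1],-np.sin(a)*d[0]+np.cos(a)*d[1],d[2])
im=c["color"][:,:,::-1].copy();K=c["K"];M=T(c,s)
for b in((-85,65,31,39,80),(-85,65,-39,-31,80),(65,73,-32,32,100)):
    u=proj(boxpts(p,*[v/1e3 for v in b]),K,M);cv2.polylines(im,[np.int32(u)],True,(0,0,255),1)
cv2.imwrite(f"pics/{n}.png",im)
E
python3 look.py w5
```

```text
7.5833 [ 0.52220361 -0.06179587  0.1288674 ] [ 0.23213102 -0.17980088 -2.40158011] ang 100.29756241429482
TCP nest -0.07029948416009393 -0.0006604258620265049 0.0588674024111463
```

View pics/w5.png

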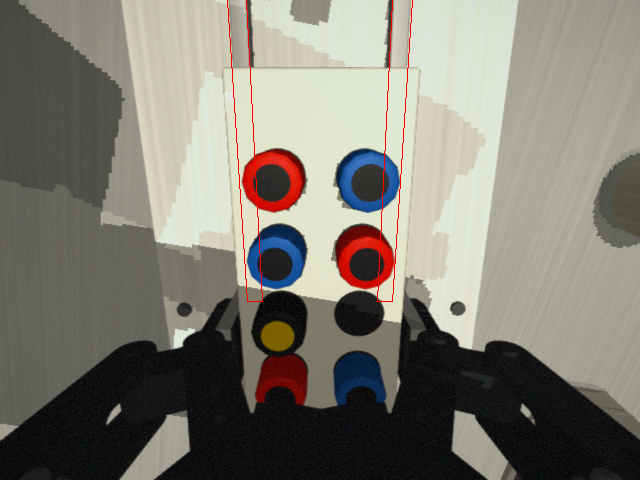

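>>> {"fn": "play_rows", "kwargs": {"deltas": [{"delta_pos": [0,0,-0.004],"angular": [0,0,0],"grip": 0.3},{"delta_pos": [0,0,-0.008],"angular": [0,0,0],"grip": 0.3},{"delta_pos": [0,0,-0.011],"angular": [0,0,0],"grip": 0.3},{"delta_pos": [0,0,-0.014],"angular": [0,0,0],"grip": 0.3},{"delta_pos": [0,0,-0.016],"angular": [0,0,0],"grip": 0.3},{"delta_pos": [0,0,-0.016],"angular": [0,0,0],"grip": 0.3},{"delta_pos": [0,0,-0.016],"angular": [0,0,0],"grip": 0.3}]}}

```text
t: 8.22
position: [0.5217, -0.0617, 0.1121]
tool_rot: [-2.013, -2.412, 0.0]
wrist_force: [-0.4, 0.0, -2.8]
grip_width: 0.655
```

>>> {"fn": "play_rows", "kwargs": {"deltas": [{"delta_pos": [0,0,-0.001],"angular": [0,0,0],"grip": 0.3},{"delta_pos": [0,0,-0.0015],"angular": [0,0,0],"grip": 0.3},{"delta_pos": [0,0,-0.0015],"angular": [0,0,0],"grip": 0.3},{"delta_pos": [0,0,-0.0015],"angular": [0,0,0],"grip": 0.3}]}}

```text
t: 8.55
position: [0.5218, -0.0617, 0.1108]
tool_rot: [2.013, 2.412, 0.0]
wrist_force: [0.1, 0.0, -2.9]
grip_width: 0.648
```

>>> {"fn": "play_rows", "kwargs": {"deltas": [{"delta_pos": [0,0,-0.0005],"angular": [0,0,0],"grip": 0.3},{"delta_pos": [0,0,-0.001],"angular": [0,0,0],"grip": 0.3},{"delta_pos": [0,0,-0.001],"angular": [0,0,0],"grip": 0.3},{"delta_pos": [0,0,-0.001],"angular": [0,0,0],"grip": 0.3}]}}

```text
t: 8.88
position: [0.5219, -0.0617, 0.1103]
tool_rot: [2.013, 2.412, 0.0]
wrist_force: [-1.8, 0.1, 7.3]
grip_width: 0.647
```

Contact (about 10 N). Ease up 0.5 mm and slide 41 mm along the rails.

>>> {"fn": "play_rows", "kwargs": {"deltas": [{"delta_pos": [0,0,0.0006],"angular": [0,0,0],"grip": 0.3},{"delta_pos": [-0.0007,0.0039,0.0006],"angular": [0,0,0],"grip": 0.3},{"delta_pos": [-0.0018,0.0098,0.0006],"angular": [0,0,0],"grip": 0.3},{"delta_pos": [-0.0029,0.0157,0.0006],"angular": [0,0,0],"grip": 0.3},{"delta_pos": [-0.0039,0.0216,0.0006],"angular": [0,0,0],"grip": 0.3},{"delta_pos": [-0.005,0.0275,0.0006],"angular": [0,0,0],"grip": 0.3},{"delta_pos": [-0.0061,0.0334,0.0006],"angular": [0,0,0],"grip": 0.3},{"delta_pos": [-0.0068,0.0374,0.0006],"angular": [0,0,0],"grip": 0.3},{"delta_pos": [-0.0073,0.0403,0.0006],"angular": [0,0,0],"grip": 0.3},{"delta_pos": [-0.0073,0.0403,0.0006],"angular": [0,0,0],"grip": 0.3},{"delta_pos": [-0.0073,0.0403,0.0006],"angular": [0,0,0],"grip": 0.3}]}}

```text
t: 9.8
position: [0.5145, -0.0213, 0.1104]
tool_rot: [2.013, 2.412, 0.0]
wrist_force: [-0.5, 0.1, -2.8]
grip_width: 0.648
```

```bash
python3 look.py w6
```

```text
9.8 [ 0.51453404 -0.02126267  0.11041669] [-0.49398707  0.13096721 -2.82630673] ang 100.32392972522975
TCP nest -0.02904798650235231 -0.00038366753376715274 0.04041668894085458
```

View pics/w6.png

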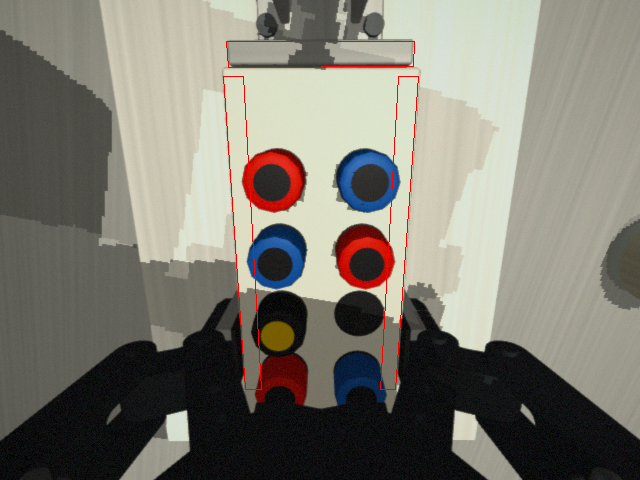

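>>> {"fn": "play_rows", "kwargs": {"deltas": [{"delta_pos": [-0.0002,0.001,0],"angular": [0,0,0],"grip": 0.3},{"delta_pos": [-0.0004,0.002,0],"angular": [0,0,0],"grip": 0.3},{"delta_pos": [-0.0005,0.003,0],"angular": [0,0,0],"grip": 0.3},{"delta_pos": [-0.0005,0.003,0],"angular": [0,0,0],"grip": 0.3}]}}

```text
t: 10.18
position: [0.5139, -0.0183, 0.1104]
tool_rot: [-2.013, -2.412, 0.0]
wrist_force: [0.4, -0.3, -3.1]
grip_width: 0.653
```

>>> {"fn": "play_rows", "kwargs": {"deltas": [{"delta_pos": [-0.0001,0.0004,0],"angular": [0,0,0],"grip": 0.3},{"delta_pos": [-0.0001,0.0007,0],"angular": [0,0,0],"grip": 0.3},{"delta_pos": [-0.0001,0.0007,0],"angular": [0,0,0],"grip": 0.3}]}}

```text
t: 10.43
position: [0.5139, -0.0177, 0.1104]
tool_rot: [-2.013, -2.412, 0.0]
wrist_force: [-0.1, 0.2, -2.7]
grip_width: 0.65
```

>>> {"fn": "play_rows", "kwargs": {"deltas": [{"delta_pos": [-0.0001,0.0003,0],"angular": [0,0,0],"grip": 0.3},{"delta_pos": [-0.0001,0.0005,0],"angular": [0,0,0],"grip": 0.3},{"delta_pos": [-0.0001,0.0005,0],"angular": [0,0,0],"grip": 0.3}]}}

```text
t: 10.68
position: [0.5138, -0.0172, 0.1104]
tool_rot: [-2.013, -2.412, -0.0]
wrist_force: [-0.3, 0.3, -2.2]
grip_width: 0.643
```

>>> {"fn": "play_rows", "kwargs": {"deltas": [{"delta_pos": [-0.0001,0.0003,0],"angular": [0,0,0],"grip": 0.3},{"delta_pos": [-0.0001,0.0004,0],"angular": [0,0,0],"grip": 0.3},{"delta_pos": [-0.0001,0.0004,0],"angular": [0,0,0],"grip": 0.3}]}}

```text
t: 10.93
position: [0.5137, -0.0167, 0.1104]
tool_rot: [-2.013, -2.412, -0.0]
wrist_force: [-0.0, -0.7, -2.7]
grip_width: 0.645
```

>>> {"fn": "play_rows", "kwargs": {"deltas": [{"delta_pos": [-0.0001,0.0002,0],"angular": [0,0,0],"grip": 0.3},{"delta_pos": [-0.0001,0.0004,0],"angular": [0,0,0],"grip": 0.3},{"delta_pos": [-0.0001,0.0004,0],"angular": [0,0,0],"grip": 0.3}]}}

```text
t: 11.18
position: [0.5136, -0.0164, 0.1104]
tool_rot: [2.013, 2.412, -0.0]
wrist_force: [0.6, -2.4, -2.3]
grip_width: 0.647
```

>>> {"fn": "play_rows", "kwargs": {"deltas": [{"delta_pos": [-0.0001,0.0002,0],"angular": [0,0,0],"grip": 0.3},{"delta_pos": [-0.0001,0.0004,0],"angular": [0,0,0],"grip": 0.3},{"delta_pos": [-0.0001,0.0004,0],"angular": [0,0,0],"grip": 0.3}]}}

```text
t: 11.43
position: [0.5137, -0.0163, 0.1105]
tool_rot: [2.012, 2.412, -0.0]
wrist_force: [-0.1, -7.0, -2.1]
grip_width: 0.647
```

Pressed at 7 N; hold it.

>>> {"fn": "play_rows", "kwargs": {"deltas": [{"delta_pos": [0,0,0],"angular": [0,0,0],"grip": 0.3},{"delta_pos": [0,0,0],"angular": [0,0,0],"grip": 0.3},{"delta_pos": [0,0,0],"angular": [0,0,0],"grip": 0.3},{"delta_pos": [0,0,0],"angular": [0,0,0],"grip": 0.3},{"delta_pos": [0,0,0],"angular": [0,0,0],"grip": 0.3},{"delta_pos": [0,0,0],"angular": [0,0,0],"grip": 0.3},{"delta_pos": [0,0,0],"angular": [0,0,0],"grip": 0.3},{"delta_pos": [0,0,0],"angular": [0,0,0],"grip": 0.3},{"delta_pos": [0,0,0],"angular": [0,0,0],"grip": 0.3}]}}

```text
t: 12.18
position: [0.5137, -0.0164, 0.1105]
tool_rot: [2.012, 2.412, -0.0]
wrist_force: [0.1, -5.7, -2.2]
grip_width: 0.648
```

>>> {"fn": "play_rows", "kwargs": {"deltas": [{"delta_pos": [0,0.0002,-0.0003],"angular": [0,0,0],"grip": 0.3},{"delta_pos": [0,0.0002,-0.0003],"angular": [0,0,0],"grip": 0.3},{"delta_pos": [0,0.0002,-0.0003],"angular": [0,0,0],"grip": 0.3},{"delta_pos": [0,0.0002,-0.0003],"angular": [0,0,0],"grip": 0.3},{"delta_pos": [0,0.0002,-0.0003],"angular": [0,0,0],"grip": 0.3},{"delta_pos": [0,0.0002,-0.0003],"angular": [0,0,0],"grip": 0.3},{"delta_pos": [0,0.0002,-0.0003],"angular": [0,0,0],"grip": 0.3},{"delta_pos": [0,0.0002,-0.0003],"angular": [0,0,0],"grip": 0.3}]}}

```text
t: 12.85
position: [0.5138, -0.0163, 0.1103]
tool_rot: [2.012, 2.412, -0.0]
wrist_force: [0.5, -8.8, 0.3]
grip_width: 0.652
```

>>> {"fn": "play_rows", "kwargs": {"deltas": [{"delta_pos": [0,0,0],"angular": [0,0,0],"grip": 1},{"delta_pos": [0,0,0],"angular": [0,0,0],"grip": 1},{"delta_pos": [0,0,0],"angular": [0,0,0],"grip": 1},{"delta_pos": [0,0,0],"angular": [0,0,0],"grip": 1},{"delta_pos": [0,0,0.01],"angular": [0,0,0],"grip": 1},{"delta_pos": [0,0,0.03],"angular": [0,0,0],"grip": 1},{"delta_pos": [0,0,0.06],"angular": [0,0,0],"grip": 1},{"delta_pos": [0,0,0.1],"angular": [0,0,0],"grip": 1},{"delta_pos": [0,0,0.14],"angular": [0,0,0],"grip": 1},{"delta_pos": [0,0,0.16],"angular": [0,0,0],"grip": 1},{"delta_pos": [0,0,0.16],"angular": [0,0,0],"grip": 1},{"delta_pos": [0,0,0.16],"angular": [0,0,0],"grip": 1}]}}

```text
t: 13.85
position: [0.5141, -0.0158, 0.272]
tool_rot: [2.011, 2.41, 0.003]
wrist_force: [0.5, 0.4, -0.2]
grip_width: 0.999
```

```bash
python3 look.py w7; python3 - <<'E'
from h import *
from bench import state,capture
import pickle
s=state();C={n:capture(n) for n in("scene","side","wrist")};pickle.dump((s,C),open("c7.pkl","wb"))
cv2.imwrite("pics/s7.png",np.hstack([cv2.resize(C["side"]["color"][120:290,220:370,::-1],(440,500),interpolation=2),cv2.resize(C["scene"]["color"][150:290,290:450,::-1],(360,315),interpolation=2)[:500]] if 0 else [cv2.resize(C["side"]["color"][120:290,220:370,::-1],(440,500),interpolation=2)]))
E
```

```text
13.85 [ 0.51405353 -0.01575035  0.27204409] [ 0.48994507  0.42500878 -0.15542476] ang 100.3039091703385
TCP nest -0.02353885249356087 -0.0008994240302083664 0.20204409055111316
```

View pics/w7.png

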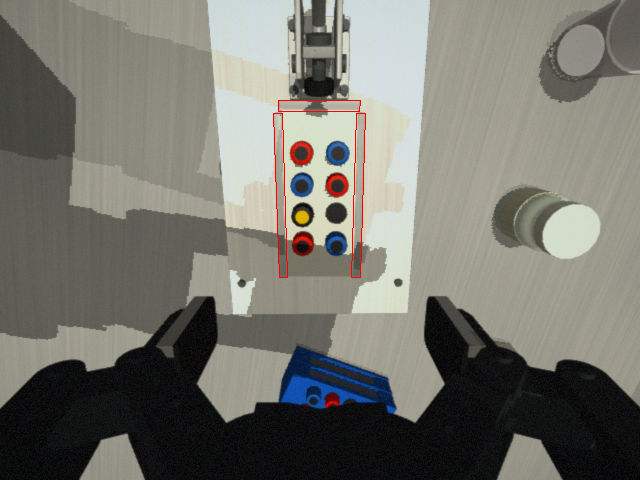

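View pics/s7.png

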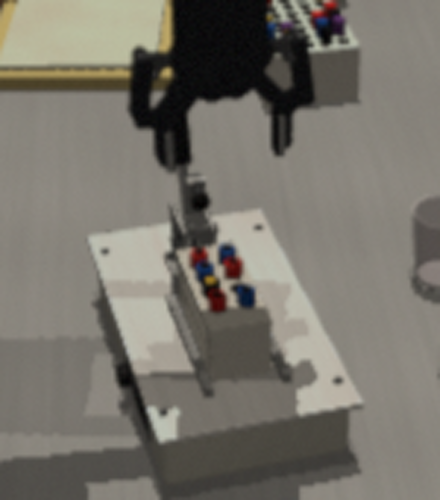

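The rack is home between the rails, touching the stop line at row 112. Next: rise, close the fingers and look at the handle.

>>> {"fn": "play_rows", "kwargs": {"deltas": [{"delta_pos": [0,0,0.035],"angular": [0,0,0],"grip": 0},{"delta_pos": [-0.004,0.02,0.065],"angular": [0,0,0],"grip": 0},{"delta_pos": [-0.008,0.045,0.07],"angular": [0,0,0],"grip": 0},{"delta_pos": [-0.012,0.068,0.07],"angular": [0,0,0],"grip": 0},{"delta_pos": [-0.015,0.084,0.07],"angular": [0,0,0],"grip": 0},{"delta_pos": [-0.015,0.084,0.07],"angular": [0,0,0],"grip": 0},{"delta_pos": [-0.015,0.084,0.07],"angular": [0,0,0],"grip": 0},{"delta_pos": [-0.015,0.084,0.07],"angular": [0,0,0],"grip": 0}]}}

```text
t: 14.72
position: [0.4983, 0.0679, 0.3394]
tool_rot: [-2.012, -2.412, 0.002]
wrist_force: [-0.7, -0.9, 0.5]
grip_width: -0.004
```

```bash
cat > hl.py <<'E'
import sys
from h import *
from bench import state,capture,nets
import pickle
n=sys.argv[1]
s=state();C={k:capture(k) for k in("scene","side","wrist")};pickle.dump((s,C),open(n+".pkl","wb"))
p=np.load("nest.npy");a=p[2];ex=np.array([np.cos(a),np.sin(a),0]);ey=np.array([-ex[1],ex[0],0]);ez=np.array([0,0,1.])
H=np.array([p[0],p[1],.07])+ex*.128+ez*.024
d=s["position"]-np.array([p[0],p[1],.07]);print(s["t"],s["wrist_force"],"TCP nest mm",(1e3*np.array([d@ex,d@ey,d[2]])).round(1))
out=[]
for k,f in(("wrist",2),("side",4),("scene",4)):
    c=C[k];M=T(c,s);im=cv2.resize(c["color"][:,:,::-1],None,fx=f,fy=f,interpolation=2).copy()
    th=float(sys.argv[2]) if len(sys.argv)>2 else 0
    al=np.radians(76)-th;dr=ex*np.cos(al)+ez*np.sin(al)
    pts=np.array([H,H+.075*dr,H+.135*dr]);u=proj(pts,c["K"],M)
    for q in u: cv2.circle(im,tuple(np.int32(q*f)),3,(0,0,255),1)
    cv2.line(im,tuple(np.int32(u[0]*f)),tuple(np.int32(u[2]*f)),(0,0,255),1)
    m=u.mean(0)*f;x0=int(np.clip(m[0]-200,0,im.shape[1]-400));y0=int(np.clip(m[1]-250,0,im.shape[0]-500))
    out.append(im[y0:y0+500,x0:x0+400][:, 70:335]);print(k,u.round(1).tolist())
cv2.imwrite(f"pics/{n}.png",np.hstack(out))
E
python3 hl.py h8 0.04; python3 - <<'E'
import cv2,pickle
s,C=pickle.load(open("h8.pkl","rb"));cv2.imwrite("pics/w8.png",C["wrist"]["color"][:,:,::-1])
E
```

```text
14.7167 [-0.72556839 -0.93114939  0.53528009] TCP nest mm [ 61.5  -0.4 269.4]
wrist [[321.1, 139.4], [321.1, 113.3], [321.0, 79.6]]
side [[284.3, 201.1], [281.5, 175.3], [279.1, 154.0]]
scene [[400.6, 204.8], [410.4, 182.2], [418.7, 163.0]]
```

View pics/h8.png

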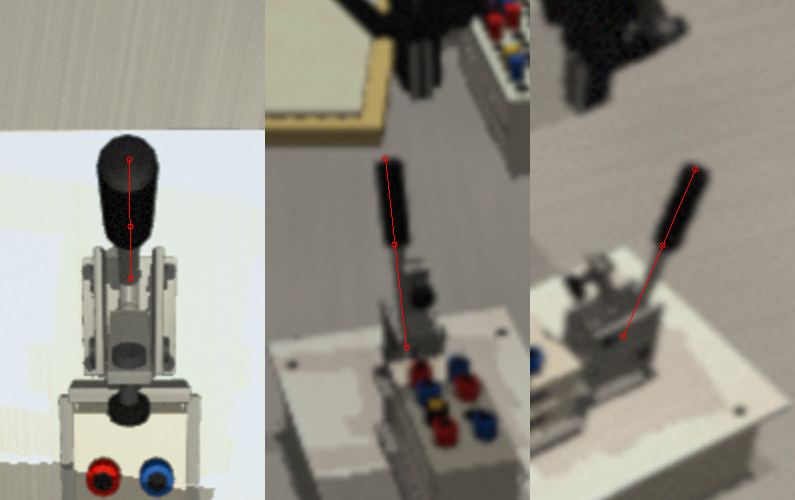

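View pics/w8.png

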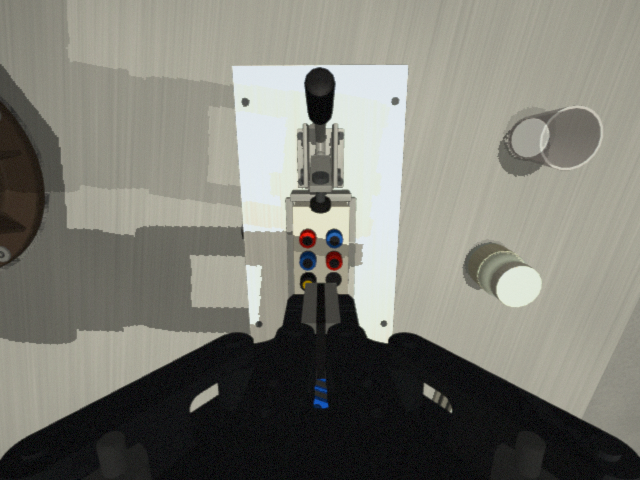

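The model line lies on the real handle in all three views: wrist (321,80–139), side (280,154–201), scene. The handle is near 0.04 rad. Working out the push path, with the lower front corner of the closed fingertips at 115 mm from the hinge.

```bash
cat > path.py <<'E'
from h import *
p=np.load("nest.npy");a=p[2];ex=np.array([np.cos(a),np.sin(a),0])
def tcp(th,r=115):
    al=np.radians(76)-th
    return np.array([128+r*np.cos(al)-10*np.sin(al)-11,0,24+r*np.sin(al)+10*np.cos(al)+19])
def W(n): n=np.array(n)/1e3;return np.array([p[0],p[1],.07])+ex*n[0]+np.array([0,0,n[2]])+np.array([-ex[1],ex[0],0])*n[1]
E
python3 - <<'E'
from path import *
from bench import state
s=state()["position"]
pre=np.array([130,0,156.]);print("cur",s,"pre delta",(W(pre)-s).round(4))
prev=W(pre)
for th in(0,.04,.1,.2,.3,.4,.5,.6,.7,.8,.9,1.0,1.1,1.15,1.18,1.2):
    print(th,tcp(th).round(1),W(tcp(th)).round(4),(W(tcp(th))-prev).round(4))
E
```

```text
cur [0.49855898 0.06751087 0.33971287] pre delta [-0.0129  0.0676 -0.1137]
0 [135.1   0.  157. ] [0.4847 0.1402 0.227 ] [-0.0009  0.005   0.001 ]
0.04 [139.7   0.  156.2] [0.4839 0.1446 0.2262] [-0.0017  0.0095  0.0002]
0.1 [146.4   0.  154.6] [0.4827 0.1513 0.2246] [-0.0029  0.0161 -0.0014]
0.2 [157.4   0.  151.1] [0.4807 0.1621 0.2211] [-0.0049  0.027  -0.0049]
0.3 [168.    0.  146.6] [0.4788 0.1725 0.2166] [-0.0068  0.0374 -0.0094]
0.4 [178.1   0.  140.9] [0.477  0.1824 0.2109] [-0.0086  0.0473 -0.0151]
0.5 [187.6   0.  134.4] [0.4753 0.1918 0.2044] [-0.0103  0.0566 -0.0216]
0.6 [196.3   0.  126.9] [0.4737 0.2004 0.1969] [-0.0119  0.0652 -0.0291]
0.7 [204.3   0.  118.5] [0.4723 0.2082 0.1885] [-0.0133  0.0731 -0.0375]
0.8 [211.4   0.  109.4] [0.471  0.2152 0.1794] [-0.0146  0.0801 -0.0466]
0.9 [217.6   0.   99.7] [0.4699 0.2213 0.1697] [-0.0157  0.0861 -0.0563]
1.0 [222.7   0.   89.4] [0.469  0.2264 0.1594] [-0.0166  0.0912 -0.0666]
1.1 [226.8   0.   78.6] [0.4683 0.2304 0.1486] [-0.0174  0.0952 -0.0774]
1.15 [228.5   0.   73. ] [0.468 0.232 0.143] [-0.0177  0.0969 -0.083 ]
1.18 [229.3   0.   69.7] [0.4678 0.2328 0.1397] [-0.0178  0.0977 -0.0863]
1.2 [229.8   0.   67.4] [0.4677 0.2333 0.1374] [-0.0179  0.0982 -0.0886]
```

>>> {"fn": "play_rows", "kwargs": {"deltas": [{"delta_pos": [-0.004,0.02,0],"angular": [0,0,0],"grip": 0},{"delta_pos": [-0.009,0.045,-0.01],"angular": [0,0,0],"grip": 0},{"delta_pos": [-0.0125,0.0646,-0.03],"angular": [0,0,0],"grip": 0},{"delta_pos": [-0.0125,0.0646,-0.055],"angular": [0,0,0],"grip": 0},{"delta_pos": [-0.0125,0.0646,-0.08],"angular": [0,0,0],"grip": 0},{"delta_pos": [-0.0125,0.0646,-0.1],"angular": [0,0,0],"grip": 0},{"delta_pos": [-0.0125,0.0646,-0.1135],"angular": [0,0,0],"grip": 0},{"delta_pos": [-0.0125,0.0646,-0.1135],"angular": [0,0,0],"grip": 0},{"delta_pos": [-0.0125,0.0646,-0.1135],"angular": [0,0,0],"grip": 0}]}}

```text
t: 15.62
position: [0.4859, 0.1323, 0.2263]
tool_rot: [-2.013, -2.41, 0.002]
wrist_force: [-0.2, 0.9, 0.3]
grip_width: -0.001
```

```bash
python3 hl.py h9 0.04; python3 - <<'E'
from path import *
from bench import state
s=state()["position"];print(s)
for th in(.04,.1,.2,.3,.4):print(th,(W(tcp(th))-s).round(4))
E
```

```text
15.6167 [-0.21250746  0.90089464  0.32949952] TCP nest mm [127.2   0.2 156.3]
wrist [[321.9, 232.1], [322.0, 230.3], [322.3, 227.2]]
side [[284.3, 201.1], [281.5, 175.3], [279.1, 154.0]]
scene [[400.6, 204.8], [410.4, 182.2], [418.7, 163.0]]
[0.48674332 0.13273064 0.22765762]
0.04 [-0.0028  0.0119 -0.0015]
0.1 [-0.004   0.0186 -0.003 ]
0.2 [-0.006   0.0294 -0.0065]
0.3 [-0.0079  0.0398 -0.0111]
0.4 [-0.0097  0.0497 -0.0167]
```

View pics/h9.png

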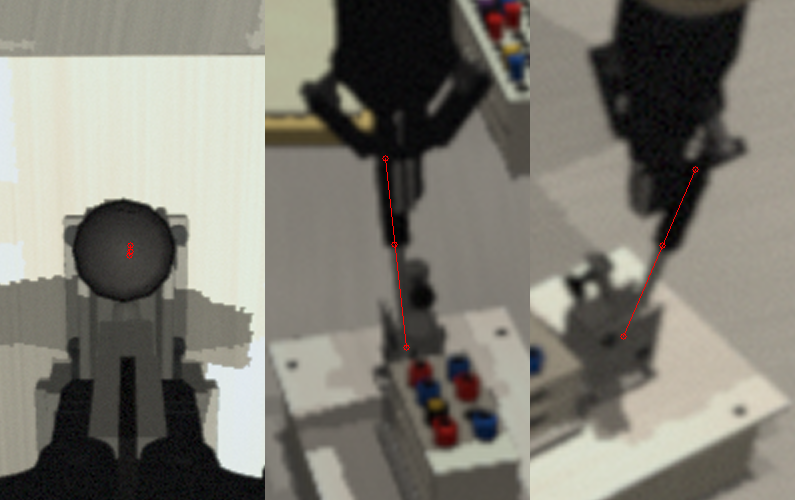

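Fingers sit behind the grip and in line with it (grip at wrist crop (124,250), fingers below). Gentle push starts.

>>> {"fn": "play_rows", "kwargs": {"deltas": [{"delta_pos": [-0.001,0.003,0],"angular": [0,0,0],"grip": 0},{"delta_pos": [-0.0013,0.006,0],"angular": [0,0,0],"grip": 0},{"delta_pos": [-0.002,0.009,-0.0005],"angular": [0,0,0],"grip": 0},{"delta_pos": [-0.0025,0.012,-0.001],"angular": [0,0,0],"grip": 0},{"delta_pos": [-0.003,0.015,-0.0015],"angular": [0,0,0],"grip": 0},{"delta_pos": [-0.0035,0.0185,-0.0025],"angular": [0,0,0],"grip": 0},{"delta_pos": [-0.0045,0.022,-0.0035],"angular": [0,0,0],"grip": 0},{"delta_pos": [-0.005,0.0255,-0.0045],"angular": [0,0,0],"grip": 0},{"delta_pos": [-0.0055,0.029,-0.006],"angular": [0,0,0],"grip": 0}]}}

```text
t: 16.52
position: [0.4804, 0.1622, 0.2205]
tool_rot: [-2.013, -2.412, 0.0]
wrist_force: [-0.4, -0.8, 0.5]
grip_width: 0.001
```

```bash
python3 hl.py h10 0.2; python3 - <<'E'
from path import *
from bench import state
s=state()["position"];print(s)
for th in(.2,.25,.3,.35,.4,.45,.5,.55,.6,.65,.7):print(th,(W(tcp(th))-s).round(4))
E
```

```text
16.5167 [-0.43987394 -0.83939234  0.54055597] TCP nest mm [157.6   0.3 150.5]
wrist [[321.8, 272.7], [322.1, 264.7], [322.5, 251.9]]
side [[284.3, 201.1], [280.6, 174.7], [277.6, 153.2]]
scene [[400.6, 204.8], [413.5, 181.9], [424.4, 162.6]]
[0.4803277  0.16208424 0.22040597]
0.2 [0.0004 0.     0.0007]
0.25 [-0.0006  0.0053 -0.0014]
0.3 [-0.0015  0.0104 -0.0038]
0.35 [-0.0024  0.0155 -0.0065]
0.4 [-0.0033  0.0204 -0.0095]
0.45 [-0.0042  0.0251 -0.0126]
0.5 [-0.005   0.0297 -0.016 ]
0.55 [-0.0058  0.0341 -0.0197]
0.6 [-0.0066  0.0383 -0.0235]
0.65 [-0.0073  0.0423 -0.0276]
0.7 [-0.008   0.0462 -0.0319]
```

View pics/h10.png

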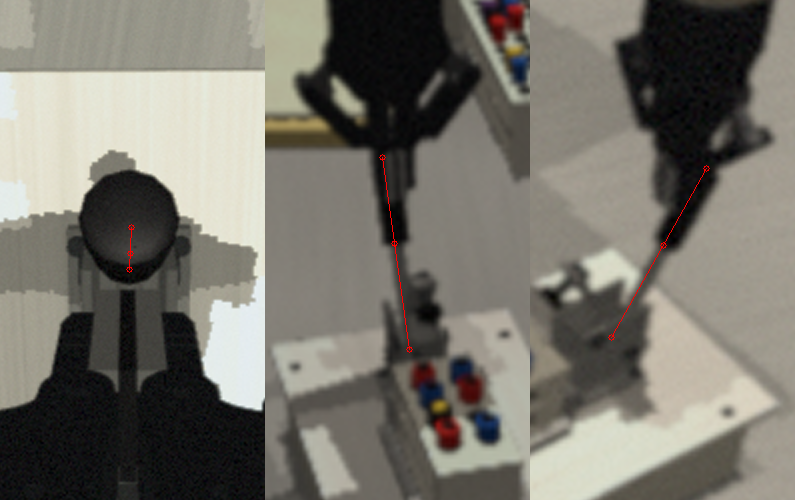

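The handle follows to about 0.2 rad with barely any force. Continuing to 0.7.

>>> {"fn": "play_rows", "kwargs": {"deltas": [{"delta_pos": [-0.001,0.0053,-0.0014],"angular": [0,0,0],"grip": 0},{"delta_pos": [-0.002,0.0104,-0.0038],"angular": [0,0,0],"grip": 0},{"delta_pos": [-0.0028,0.0155,-0.0065],"angular": [0,0,0],"grip": 0},{"delta_pos": [-0.0036,0.0204,-0.0095],"angular": [0,0,0],"grip": 0},{"delta_pos": [-0.0044,0.0251,-0.0126],"angular": [0,0,0],"grip": 0},{"delta_pos": [-0.0052,0.0297,-0.016],"angular": [0,0,0],"grip": 0},{"delta_pos": [-0.006,0.0341,-0.0197],"angular": [0,0,0],"grip": 0},{"delta_pos": [-0.0066,0.0383,-0.0235],"angular": [0,0,0],"grip": 0},{"delta_pos": [-0.0073,0.0423,-0.0276],"angular": [0,0,0],"grip": 0},{"delta_pos": [-0.008,0.0462,-0.0319],"angular": [0,0,0],"grip": 0},{"delta_pos": [-0.008,0.0462,-0.0319],"angular": [0,0,0],"grip": 0}]}}

```text
t: 17.58
position: [0.472, 0.2085, 0.1878]
tool_rot: [-2.012, -2.412, 0.001]
wrist_force: [-0.1, 0.2, 0.5]
grip_width: -0.004
```

```bash
python3 hl.py h11 0.7; python3 - <<'E'
from path import *
from bench import state
s=state()["position"];print(s)
for th in(.7,.73,.76,.79,.82,.85,.88,.91,.94,.97,1.0,1.05):print(th,(W(tcp(th))-s).round(4))
E
```

```text
17.5833 [-0.11533443  0.24231301  0.46381025] TCP nest mm [204.6   0.3 117.8]
wrist [[321.9, 351.8], [322.1, 302.6], [322.4, 234.0]]
side [[284.3, 201.1], [278.8, 177.2], [274.4, 158.5]]
scene [[400.6, 204.8], [420.7, 184.6], [437.0, 168.2]]
[0.47247903 0.20798801 0.18866521]
0.7 [-0.0002  0.0002 -0.0001]
0.73 [-0.0006  0.0024 -0.0028]
0.76 [-0.001   0.0045 -0.0055]
0.79 [-0.0013  0.0066 -0.0083]
0.82 [-0.0017  0.0085 -0.0111]
0.85 [-0.002   0.0104 -0.014 ]
0.88 [-0.0023  0.0122 -0.017 ]
0.91 [-0.0026  0.0138 -0.02  ]
0.94 [-0.0029  0.0154 -0.0231]
0.97 [-0.0032  0.017  -0.0262]
1.0 [-0.0035  0.0184 -0.0293]
1.05 [-0.0039  0.0205 -0.0347]
```

View pics/h11.png

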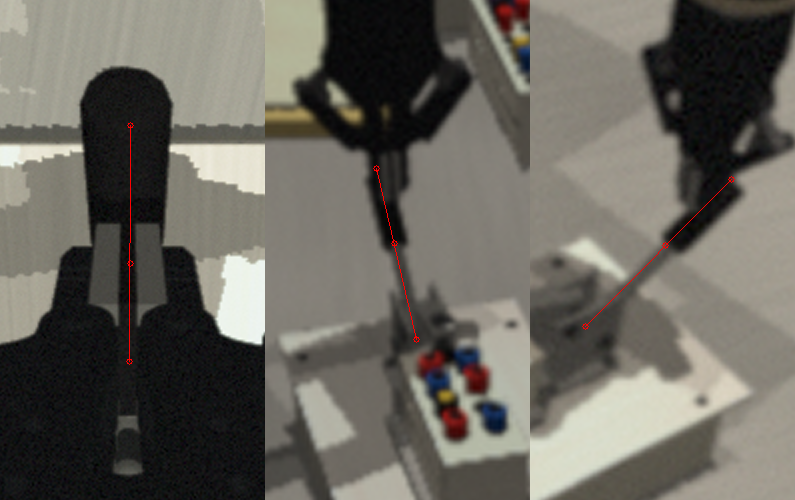

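Tracking well at about 0.7 rad. On to 0.94 in smaller steps, then check the force.

>>> {"fn": "play_rows", "kwargs": {"deltas": [{"delta_pos": [-0.0005,0.0024,-0.0028],"angular": [0,0,0],"grip": 0},{"delta_pos": [-0.001,0.0045,-0.0055],"angular": [0,0,0],"grip": 0},{"delta_pos": [-0.0013,0.0066,-0.0083],"angular": [0,0,0],"grip": 0},{"delta_pos": [-0.0016,0.0085,-0.0111],"angular": [0,0,0],"grip": 0},{"delta_pos": [-0.002,0.0104,-0.014],"angular": [0,0,0],"grip": 0},{"delta_pos": [-0.0023,0.0122,-0.017],"angular": [0,0,0],"grip": 0}]}}

```text
t: 18.23
position: [0.4703, 0.2204, 0.1715]
tool_rot: [2.013, 2.412, 0.0]
wrist_force: [-0.3, -2.7, 6.0]
grip_width: 0.002
```

>>> {"fn": "play_rows", "kwargs": {"deltas": [{"delta_pos": [-0.0003,0.0017,-0.003],"angular": [0,0,0],"grip": 0},{"delta_pos": [-0.0006,0.0033,-0.0061],"angular": [0,0,0],"grip": 0},{"delta_pos": [-0.0009,0.0049,-0.0092],"angular": [0,0,0],"grip": 0},{"delta_pos": [-0.0012,0.0063,-0.0123],"angular": [0,0,0],"grip": 0},{"delta_pos": [-0.0014,0.0074,-0.015],"angular": [0,0,0],"grip": 0}]}}

```text
t: 18.65
position: [0.4689, 0.2279, 0.1566]
tool_rot: [2.013, 2.412, 0.0]
wrist_force: [-0.1, -1.4, 5.5]
grip_width: -0.001
```

```bash
python3 - <<'E'
from path import *
from bench import state
s=state()["position"];print(s)
for th in(1.0,1.03,1.06,1.08,1.1,1.12,1.14,1.16,1.18,1.2):print(th,(W(tcp(th))-s).round(4))
E
```

```text
[0.46891817 0.22785574 0.15655831]
1.0 [ 0.0001 -0.0015  0.0028]
1.03 [-0.0001 -0.0002 -0.0004]
1.06 [-0.0004  0.001  -0.0036]
1.08 [-0.0005  0.0018 -0.0058]
1.1 [-0.0006  0.0025 -0.008 ]
1.12 [-0.0008  0.0032 -0.0102]
1.14 [-0.0009  0.0038 -0.0124]
1.16 [-0.001   0.0044 -0.0146]
1.18 [-0.0011  0.005  -0.0169]
1.2 [-0.0012  0.0055 -0.0191]
```

Force peaked near 7 N and is falling. Continuing to about 1.12, then small steps.

>>> {"fn": "play_rows", "kwargs": {"deltas": [{"delta_pos": [-0.0002,0.0007,-0.002],"angular": [0,0,0],"grip": 0},{"delta_pos": [-0.0004,0.0014,-0.0045],"angular": [0,0,0],"grip": 0},{"delta_pos": [-0.0006,0.0022,-0.007],"angular": [0,0,0],"grip": 0},{"delta_pos": [-0.0007,0.003,-0.0092],"angular": [0,0,0],"grip": 0},{"delta_pos": [-0.0008,0.0032,-0.0102],"angular": [0,0,0],"grip": 0}]}}

```text
t: 19.07
position: [0.4681, 0.2312, 0.1463]
tool_rot: [2.013, 2.412, 0.001]
wrist_force: [0.1, 1.3, 2.4]
grip_width: 0.002
```

>>> {"fn": "play_rows", "kwargs": {"deltas": [{"delta_pos": [-0.0001,0.0003,-0.001],"angular": [0,0,0],"grip": 0},{"delta_pos": [-0.0001,0.0006,-0.002],"angular": [0,0,0],"grip": 0},{"delta_pos": [-0.0001,0.0006,-0.002],"angular": [0,0,0],"grip": 0}]}}

```text
t: 19.32
position: [0.4678, 0.2314, 0.1443]
tool_rot: [-2.013, -2.412, 0.0]
wrist_force: [1.0, 0.8, 1.1]
grip_width: -0.001
```

>>> {"fn": "play_rows", "kwargs": {"deltas": [{"delta_pos": [-0.0001,0.0002,-0.0008],"angular": [0,0,0],"grip": 0},{"delta_pos": [-0.0001,0.0004,-0.0015],"angular": [0,0,0],"grip": 0},{"delta_pos": [-0.0001,0.0004,-0.0015],"angular": [0,0,0],"grip": 0}]}}

```text
t: 19.57
position: [0.4677, 0.2317, 0.1428]
tool_rot: [-2.013, -2.412, 0.001]
wrist_force: [-0.3, 0.1, 1.7]
grip_width: 0.001
```

```bash
python3 hl.py h12 1.22
```

```text
19.5667 [-0.29438655  0.13456999  1.66149853] TCP nest mm [228.2   0.4  72.8]
wrist [[322.1, 429.5], [322.2, 327.3], [322.3, 219.5]]
side [[284.3, 201.1], [278.3, 185.6], [273.8, 173.9]]
scene [[400.6, 204.8], [422.7, 192.5], [439.9, 182.9]]
```

View pics/h12.png

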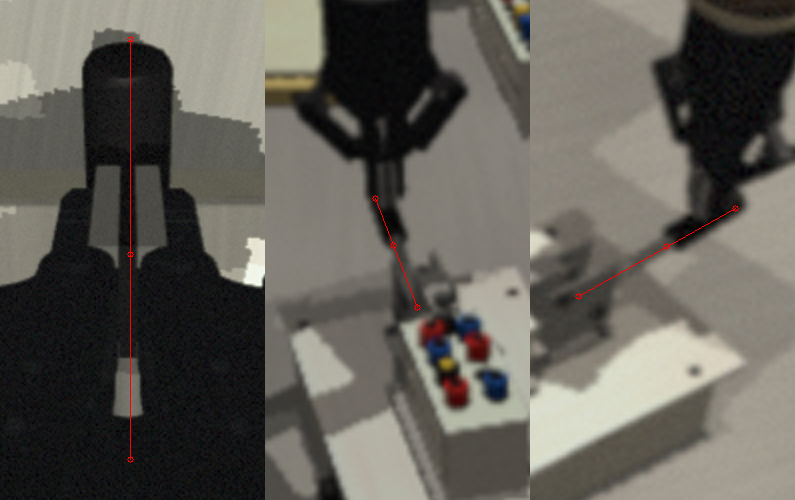

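Still short of the dead point (about 1.15, force 1–2 N). Small steps on.

>>> {"fn": "play_rows", "kwargs": {"deltas": [{"delta_pos": [0,0.0002,-0.0007],"angular": [0,0,0],"grip": 0},{"delta_pos": [-0.0001,0.0004,-0.0015],"angular": [0,0,0],"grip": 0},{"delta_pos": [-0.0001,0.0004,-0.0015],"angular": [0,0,0],"grip": 0},{"delta_pos": [-0.0001,0.0004,-0.0015],"angular": [0,0,0],"grip": 0}]}}

```text
t: 20.05
position: [0.4676, 0.2322, 0.1414]
tool_rot: [-2.013, -2.412, 0.0]
wrist_force: [-0.9, 0.3, 0.4]
grip_width: -0.001
```

>>> {"fn": "play_rows", "kwargs": {"deltas": [{"delta_pos": [0,0.0002,-0.0007],"angular": [0,0,0],"grip": 0},{"delta_pos": [0,0.0003,-0.001],"angular": [0,0,0],"grip": 0},{"delta_pos": [0,0.0003,-0.001],"angular": [0,0,0],"grip": 0}]}}

```text
t: 20.3
position: [0.4676, 0.2325, 0.1404]
tool_rot: [-2.013, -2.412, 0.0]
wrist_force: [0.6, -0.5, -1.0]
grip_width: 0.0
```

```bash
python3 hl.py h13 1.22
```

```text
20.3 [ 0.55952822 -0.48754867 -1.02915557] TCP nest mm [2.29e+02 2.00e-01 7.04e+01]
wrist [[321.9, 433.9], [322.0, 331.1], [322.1, 222.5]]
side [[284.3, 201.1], [278.3, 185.6], [273.8, 173.9]]
scene [[400.6, 204.8], [422.7, 192.5], [439.9, 182.9]]
```

View pics/h13.png

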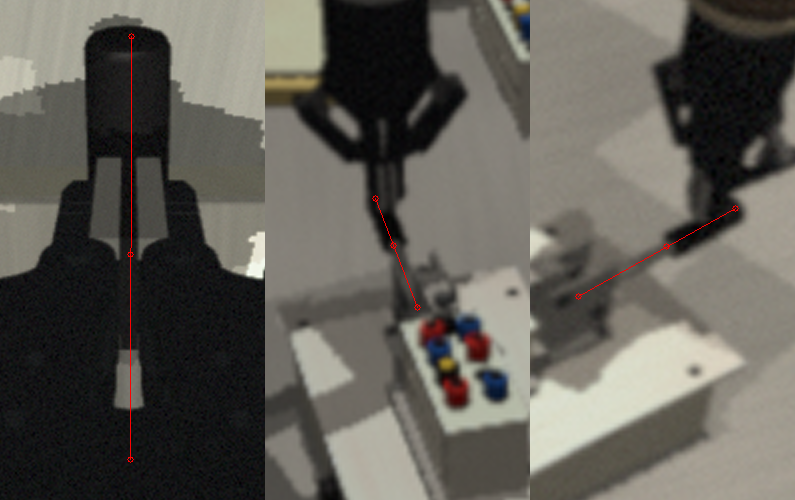

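The force has dropped to zero and the grip has moved away from the fingers, so it snapped over. Retreating straight up and checking.

>>> {"fn": "play_rows", "kwargs": {"deltas": [{"delta_pos": [0,0,0.01],"angular": [0,0,0],"grip": 0},{"delta_pos": [0,0,0.03],"angular": [0,0,0],"grip": 0},{"delta_pos": [0,0,0.06],"angular": [0,0,0],"grip": 0},{"delta_pos": [0.003,-0.02,0.1],"angular": [0,0,0],"grip": 0},{"delta_pos": [0.009,-0.05,0.13],"angular": [0,0,0],"grip": 0},{"delta_pos": [0.015,-0.08,0.16],"angular": [0,0,0],"grip": 0},{"delta_pos": [0.02,-0.11,0.19],"angular": [0,0,0],"grip": 0},{"delta_pos": [0.025,-0.14,0.21],"angular": [0,0,0],"grip": 0},{"delta_pos": [0.03,-0.16,0.22],"angular": [0,0,0],"grip": 0},{"delta_pos": [0.03,-0.16,0.22],"angular": [0,0,0],"grip": 0},{"delta_pos": [0.03,-0.16,0.22],"angular": [0,0,0],"grip": 0}]}}

```text
t: 21.37
position: [0.4979, 0.0716, 0.3618]
tool_rot: [2.015, 2.409, 0.002]
wrist_force: [-0.7, 0.2, 0.3]
grip_width: 0.005
```

```bash
python3 hl.py h14 1.22;python3 look.py w14
```

```text
21.3667 [-0.66884502  0.19777547  0.29023711] TCP nest mm [ 65.3  -0.7 291.8]
wrist [[319.9, 142.7], [319.7, 64.9], [319.4, -7.1]]
side [[284.3, 201.1], [278.3, 185.6], [273.8, 173.9]]
scene [[400.6, 204.8], [422.7, 192.5], [439.9, 182.9]]
21.5167 [0.49705618 0.07319982 0.36005117] [-0.17921455  0.25414423 -0.25461304] ang 100.33168299299982
TCP nest 0.06701747947020832 -0.00012832107115670795 0.29005116972504874
```

View pics/h14.png

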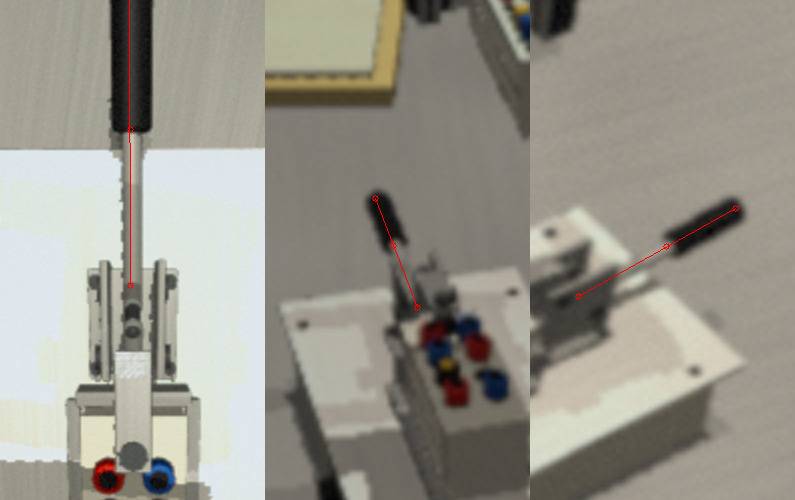

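View pics/w14.png

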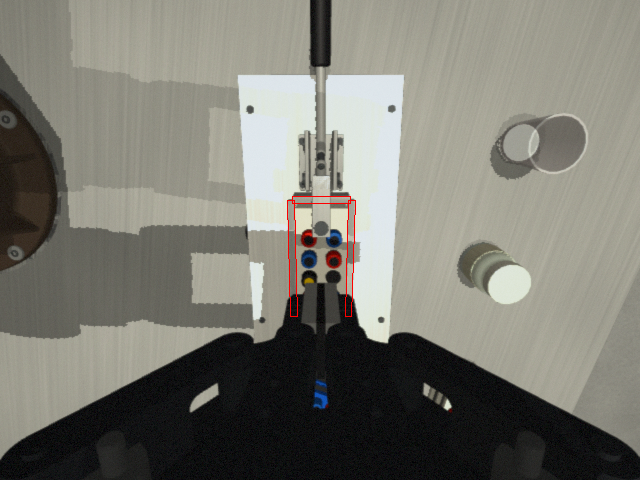

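The handle has stayed at the model line for 1.22 rad (side (274–284,174–201), scene (401–440,183–205)). The arm lies over the rack's bare end, the rack is at the stop, and the robot is clear. Handing in.

```bash
python3 - <<'E'
from bench import bot,state
print(state()["wrist_force"]);print(bot.job_done())
E
```

```text
[0.03869366 0.01368308 0.63499848]
the job is handed in; nothing more can be done
None
```

I set the white seven-tube rack between the guide rails and slid it to the end stop. I then pushed the clamp handle over its dead point and handed the job in at about 21.5 s, with the robot clear.

- **Pressing on the stop:** the readings were about 6 to 9 N along the rails, held for roughly 1.4 s. Force was only read at the end of each move call, so short peaks in between would not show.
- **Handle:** the highest force I read while pushing was about 7 N, dropping to about zero as it snapped over. I did not push against its end.
- **Last pictures:** more than 1 s after letting go, the handle still lay at about 1.22 rad in the side and scene views. The clamp arm was over the rack's bare end, and the rack was between the rails at the stop.
- **Not measured:** I did not measure the pad's pressing force. In the last wrist picture the robot's fingers hid the rear of the rack.
- **Disagreement:** the side camera's overlay was about 2 to 3 mm off from the wrist-camera fit. I went by the wrist camera, and the rack went in without touching the rails.
- **Bystanders:** I never reached for the spare rack, jar, beaker or the blue look-alikes. The jar and beaker show standing in the last wrist picture; I took no final picture of the spare rack or the blue racks.

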